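# Lubricate, open and present the padlock of a microscope case

## Task

The combination padlock on the microscope case is stiff: press the nozzle cap of the clamped spray can beside it fully down and let it spring back up. Then turn the lock's dial, feeling for the clicks, until its pointer faces the shackle, pull the shackle out to its stop, and take the open lock off the hasp hook. Finish still holding the lock in the gripper, level with the dial up, at least 10 cm clear above the case lid, and leave the other things on the bench and case where they are.

Things in the scene. Friction and masses are not known exactly. Their poses are not given: they have to be found in the camera images.
- case: flat grey plastic microscope case lying fixed on the bench, 300 (x) x 270 (y) x 80 mm high; origin at the centre of its underside, z up. Its lid top is 80 mm above the bench
- hasp: steel hasp fixed on the lid; origin on the lid's top surface under the lock's centre, x towards the shackle, z up. Plate 136 x 60 mm (x -51 to +85 mm), 3 mm thick, on which the lock lies between a rear stop (50 mm wide in y, 16 mm high above the lid, ending at x = -29.5 mm) and the hook's stem
- hook_tip (a point): top of the free end of the hasp's flat 16 mm wide hook, 65.5 mm along the hasp's x, 28 mm above the lid. Its stem (x 29.5 to 34.5 mm) stands inside the shackle and keeps the lock body back when the shackle is pulled; its 4 mm arm reaches over the shut bow and traps it. With the shackle out to its stop, the lock lifts straight up off the hook
- lock: loose combination padlock, about 0.33 kg, lying flat on the hasp plate (underside 83 mm above the bench), dial up. Brass body 56 (x) x 52 (y) x 24 mm high; origin at the centre of its underside, x towards the shackle, z up, lock frame and hasp frame in line. The body can be gripped across its two 52 mm sides (y), which are free; fingertips stay 2 mm or more above the hasp plate
- dial (a joint): round black dial, 36 mm diameter, on a vertical axis at the lock's centre, 25 to 47 mm above the lock's underside, a white ridge on top as pointer. Rad, anticlockwise from above, from the lock's x. Clicks (about 0.06 N m) every 30 degrees. At 0 (within 0.17) it faces the shackle: the opening notch; elsewhere the shackle is blocked. Starts at 0.5 to 2.1; end stops at 2.4 and -2.4
- dial_top (a point): centre of the dial's top face, on its axis, 47 mm above the lock's underside; turns with the lock body, not with the dial
- shackle (a joint): how far the shackle is pulled out of the lock body along the lock's x, m: 0 shut, 0.024 at its stop. It rubs with about 1.5 N and stays where it is left
- shackle_grip (a point): point midway between the shackle's straight legs, 12 mm above the lock's underside and, shut, 49 mm from the lock's centre; moves with the shackle: a flat-lying U of 9 mm steel bar, 42 mm wide overall (y), to be gripped from above across both legs. Shut, its legs reach from 28 to 52 mm from the lock's centre, its bow ends at 65 mm
- can: aluminium spray can, 45 mm diameter, fixed upright in a heavy round foot of 84 mm diameter; origin at the centre of the foot's underside, z up; overall height 153 mm
- nozzle (a joint): how far the white nozzle cap is pressed down, m: 0 up, 0.006 fully down; sprung, about 3 N to start and 7 N fully down; it springs back
- nozzle_top (a point): centre of the top of the round nozzle cap (24 mm diameter, 18 mm high) on the can; moves with the cap
- objective: bystander: steel microscope objective, 30 mm diameter, 43 mm high, standing on the case lid, tapering upwards; origin at its underside
- oil_bottle: bystander: small amber bottle, 32 mm diameter, 75 mm high, on the bench; origin at its underside
- slide_box: bystander: wooden slide box 100 x 80 x 34 mm on the bench; origin at its underside
Mind the look-alikes: they are no part of the job. Leave any purple look-alike of the lock alone. Several things look just like the can: the one meant starts farthest from the robot's base.

How it is judged (in metres and radians):
On the way, in this order (a step that is already met when the one before it is completed fails the run):
1. the nozzle cap is pressed fully down (value of joint nozzle above 0.0045 m), for 0.1 s.
2. the nozzle cap has sprung back up, the dial not yet at its notch (value of joint nozzle below 0.001 m and value of joint dial above 0.35 rad), for 0.1 s.
3. the dial is turned to its opening notch, shackle still shut, lock on the hasp (value of joint dial between -0.2 and 0.2 rad and value of joint shackle below 0.004 m and distance between lock and hasp below 0.02 m), for 0.1 s.
4. the shackle is pulled out while the lock still lies on the hasp (value of joint shackle above 0.018 m and distance between lock and hasp below 0.02 m), for 0.2 s.
At the end, for the whole second after the job is handed in: the shackle is out by 18 mm or more, the lock is held in the fingers at rest, within 0.35 rad of level with the dial up, its underside at least 90 mm above the case lid, touching nothing but the gripper; the nozzle cap is up and the bystanders are within 30 mm of where they were (value of joint shackle above 0.018 m and value of joint nozzle below 0.001 m and height (world z) of lock above 0.17 m and angle between lock's own z axis and vertical below 0.35 rad and linear speed of lock below 0.05 m/s and contact force between the fingers and lock above 1 N and contact force between lock and case below 0.1 N and contact force between lock and hasp below 0.1 N and contact force between lock and can below 0.1 N and contact force between lock and objective below 0.1 N and contact force between lock and oil_bottle below 0.1 N and contact force between lock and slide_box below 0.1 N and distance of each of objective, oil_bottle, slide_box from where it was at the start of the episode below 0.03 m); the arm keeps its last pose, push and grip.
It fails at once if the objective is pushed away or knocked over (distance of objective from where it was at the start of the episode above 0.03 m or angle between objective's own z axis and vertical above 0.5 rad).
It fails at once if the oil bottle is pushed away or knocked over (distance of oil_bottle from where it was at the start of the episode above 0.03 m or angle between oil_bottle's own z axis and vertical above 0.5 rad).
It fails at once if the slide box is pushed away or knocked over (distance of slide_box from where it was at the start of the episode above 0.03 m or angle between slide_box's own z axis and vertical above 0.5 rad).
It also fails if it takes over 72 s, if anything falls off the work surface, if the arm or the gripper's body presses on something with over 40 N, if the wrist force passes 120 N, or if a joint passes its speed limit or range.

## Robot

A 7-joint arm with a two-finger parallel gripper is mounted at the origin on the work surface. World frame = base frame: x ahead of the robot, y to its left, z up, the work surface at z = 0. Lengths are in mm, angles in rad, forces in N, time in s.
With the tool pointing down it reaches from about 375 to 925 mm from the base axis. Payload 3.1 kg.
Tool frame: the origin (TCP) lies at the very end of the fingers, on their centre line; the grasp point (between the pads) lies 19 mm behind it; z points along the fingers, y is the line along which they close (so a half turn about z gives the same grasp; the last joint's range is limited). The gripper opens to 85 mm and grips with 20 to 120 N. Pads are 22 mm wide; open, the fingers measure 114 mm over their backs; the gripper's body (76 mm by 85 mm) begins 54 mm behind the grasp point. The pads swing forward as they close: fully open they stand 13 mm farther back than shut.
Start: joints at [-1.315, 0.383, 0.044, 1.598, -0.018, 1.161, -0.05], TCP at [225.179, 609.751, 203.469] pointing down, gripper open.
Joint ranges: [-2.61, 2.61], [-0.41, 2.15], [-1.48, 1.57], [0, 2.5], [-1.57, 4.71], [0.05, 1.97], [-2.85, 2.85]. Speed limits (rad/s): [2.79, 2.79, 3.14, 3.14, 3.14, 3.14, 3.14].

## Interface

Orientations are given as a unit quaternion [w, x, y, z].
In Python, from workcell import telemetry, viewer, r gives the robot as it stands.
- The arm moves only by the tool send_rows, never from a script. Its argument "motion" is one flat list of numbers, 5 for each row, row after row: the opening, from 0 (shut) to 1 (fully open), then the shift along the tool's x, y, z in m, then the turn about the tool's z in units of 5 degrees (1.0 is 5 degrees). A call has exactly 5 rows; each row is the pose to reach, as a shift and turn from the pose commanded when the call began, along the tool's axes at that moment; what a row does not reach only later rows make up. A row lasts 1/12 s, in which the tool goes at most 41.7 mm and 7.16 degrees, less where a joint would pass 70% of its speed; a pose out of reach is approached as far as the arm can. A call with a gripper value outside its range is refused whole. The fingers move at their own pace and stop on an object; the grip force is fixed at half the most. Time passes only in rows, so rows that repeat a pose let the fingers close, or fill a call up. It gives the time, the measured TCP pose, the force, the opening and the grip force at its end, in the units of the state.
- telemetry.get_obs(): the state, without advancing time (a new reading comes with each control period).
- viewer.get_image(name): name is "side" or "top" or "wrist"; returns the picture (480x640x3 uint8, blue, green, red); there is no depth.
- viewer.camera_info(name): a dict with "fx", "fy", "cx", "cy" (pixels), "world_to_cam" (4x4, takes a point from world to camera coordinates); the wrist camera has in their place "T_tool_cam" (4x4, takes a point from camera to tool coordinates, whose origin is the TCP and whose axes are the flange's). Camera axes: x right, y down, z forward; pixel columns grow to the right and rows downward; lengths in mm; the calibration is good to about 2 mm. A picture is of the moment at which its call begins: read the wrist's pose just before it. camera_info takes no time and is no camera call.
- r.sign_off(): hands the job in; it is judged then, once.
The state is a dict: "t": time; "joint_positions": joint angles; "qvel": joint speeds; "joint_torque": joint torques, N m; "tool_pos": TCP position; "tcp_rot": TCP orientation; "contact_force": force on the tool from outside, world axes, zero at the start; "ft_torque": the same for the moment, N m; "opening": finger opening in mm; "finger_force": force on a finger pad.
Only numpy, scipy, OpenCV 4.12 (cv2) and the standard library are available. Lean on these libraries where they do the work, as an engineer would, in place of code of your own. Each camera call takes 0.05 s, during which the arm holds its last target. There are 200 camera calls.

## Working session

There is one attempt and no reset: what is moved stays moved. The work goes in short steps, Python scripts to look and compute and a tool call to move; the robot and the scene stay as the last step left them, time stands still between calls to the robot, and variables do not carry over. Pictures are saved under pics/ and viewed, at most 10 in all, crops included, and the job is handed in when it is done.

Besides the shell and the picture viewer there is one more tool, called after "Call:" as name(argument=value, ...), one argument or row to a line, values as JSON. send_rows: Moves the arm, as the interface text tells. Its arguments: {"type":"object","properties":{"motion":{"type":"array"}},"required":["motion"]}

```bash
mkdir -p pics; cat > h.py <<'E'
import numpy as np, cv2
from workcell import telemetry, viewer, r
def cam(name):
    c=viewer.camera_info(name)
    return c
def ray(c,u,v,W=None):
    T=np.linalg.inv(np.array(c["world_to_cam"])) if W is None else W
    d=T[:3,:3]@np.array([(u-c["cx"])/c["fx"],(v-c["cy"])/c["fy"],1.])
    return T[:3,3],d
def onz(c,u,v,z,W=None):
    o,d=ray(c,u,v,W); return o+d*(z-o[2])/d[2]
def proj(c,p):
    q=np.array(c["world_to_cam"])@np.r_[p,1]; return c["fx"]*q[0]/q[2]+c["cx"],c["fy"]*q[1]/q[2]+c["cy"]
def wristW():
    from scipy.spatial.transform import Rotation as R
    s=telemetry.get_obs(); q=s["tcp_rot"]; T=np.eye(4)
    T[:3,:3]=R.from_quat([q[1],q[2],q[3],q[0]]).as_matrix(); T[:3,3]=s["tool_pos"]
    return T@np.array(viewer.camera_info("wrist")["T_tool_cam"])
E
python3 - <<'E'
from h import *
for n in ("top","side"):
    im=viewer.get_image(n); cv2.imwrite(f"pics/{n}0.png",im)
    c=cam(n); print(n,{k:np.round(np.array(v),3).tolist() for k,v in c.items()})
print(telemetry.get_obs())
print(viewer.camera_info("wrist"))
E
```

```text
top {'fx': 541.734, 'fy': 541.734, 'cx': 325.688, 'cy': 246.219, 'world_to_cam': [[0.014, -1.0, 0.001, -40.832], [-0.994, -0.014, -0.107, 621.323], [0.107, 0.001, -0.994, 1232.849], [0.0, 0.0, 0.0, 1.0]]}
side {'fx': 512.195, 'fy': 512.195, 'cx': 318.25, 'cy': 249.145, 'world_to_cam': [[0.846, -0.534, 0.019, -553.475], [-0.358, -0.593, -0.721, 313.675], [0.396, 0.603, -0.692, 829.781], [0.0, 0.0, 0.0, 1.0]]}
{'t': 0.1, 'joint_positions': array([-1.3147839 ,  0.38378132,  0.04382409,  1.59944109, -0.01789397,
        1.16118564, -0.04988824]), 'qvel': array([ 0.00090496, -0.0018847 , -0.0014466 , -0.00385895,  0.00046904,
       -0.00185611, -0.00163988]), 'joint_torque': array([ 2.47352342e-03, -4.34732330e+01,  1.02908447e+00, -2.50455540e+01,
        1.08141106e-02,  5.57882275e-03,  1.41439961e-05]), 'tool_pos': array([224.88659601, 608.8647774 , 202.18332048]), 'tcp_rot': array([-1.49321415e-04,  1.75932979e-01,  9.84401401e-01, -1.20236768e-03]), 'contact_force': array([-0.06750739, -0.24243943,  0.12644838]), 'ft_torque': array([-0.00025738,  0.02028585,  0.00179712]), 'finger_force': 0.0, 'opening': 85.22040361568322}
{'fx': 376.6779926704793, 'fy': 376.6779926704793, 'cx': 316.3774304654982, 'cy': 232.34390236400282, 'T_tool_cam': array([[-1.35704237e-03, -9.47815838e-01, -3.18815457e-01,
         8.24257122e+01],
       [ 9.99999022e-01, -1.17806831e-03, -7.54195674e-04,
        -2.67009820e-01],
       [ 3.39252218e-04, -3.18816168e-01,  9.47816510e-01,
        -1.69998948e+02],
       [ 0.00000000e+00,  0.00000000e+00,  0.00000000e+00,
         1.00000000e+00]])}
```

View pics/top0.png

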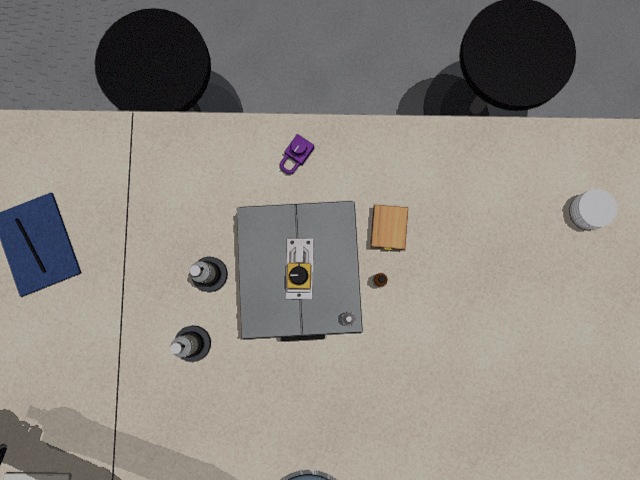

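View pics/side0.png

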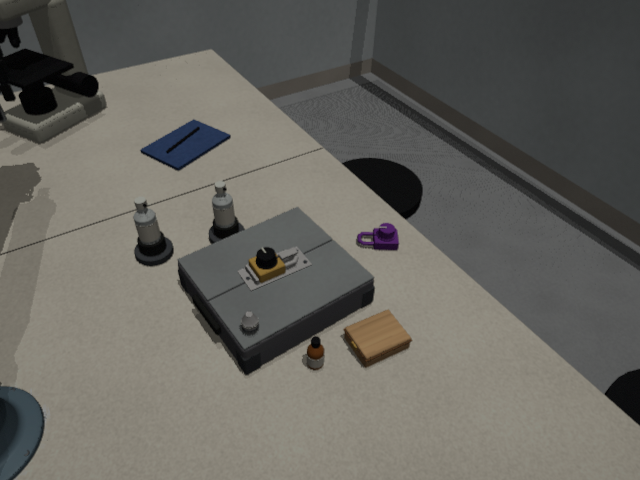

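The top view shows the hasp and brass lock at about (299,275), with the shackle pointing up in the image (+x). The dial's ridge points left. There are two cans, with feet at (208,273) and (190,344). The objective is at (347,319), the bottle at (380,281), the slide box at (389,228) and the purple look-alike at (297,152). The side view agrees.

```bash
python3 - <<'E'
from h import *
ct,cs=cam("top"),cam("side")
t=cv2.imread("pics/top0.png"); s=cv2.imread("pics/side0.png")
print("base px",proj(ct,[0,0,0]))
for n,p in (("A",(208,273)),("B",(190,344))):
    P=onz(ct,*p,12); print("foot",n,P,np.hypot(*P[:2]))
hs=cv2.cvtColor(t,cv2.COLOR_BGR2HSV)
def blob(m,roi):
    M=np.zeros_like(m); x0,y0,x1,y1=roi; M[y0:y1,x0:x1]=m[y0:y1,x0:x1]
    n,l,st,ce=cv2.connectedComponentsWithStats(M); k=1+np.argmax(st[1:,4]); return st[k],ce[k],(l==k).astype(np.uint8)
# lock brass
m=cv2.inRange(hs,(15,100,80),(35,255,255)); a,b,M=blob(m,(270,240,330,310))
cn=cv2.findContours(M,0,2)[0]; R=cv2.minAreaRect(max(cn,key=cv2.contourArea)); print("brass",a,R)
bp=cv2.boxPoints(R); print([onz(ct,*p,107)[:2].round(1) for p in bp], onz(ct,*R[0],107))
# dial
m=cv2.inRange(hs,(0,0,0),(180,255,50)); a,b,M=blob(m,(280,255,320,295)); print("dial",a,b)
(cx,cy),rr=cv2.minEnclosingCircle(np.argwhere(M)[:,::-1].astype(np.float32)); print(cx,cy,rr,onz(ct,cx,cy,128))
# case
cr=cv2.resize(t[180:350,170:400],None,fx=3.4,fy=3.4,interpolation=cv2.INTER_CUBIC); cv2.imwrite("pics/c1.png",cr)
# foot dark circle A
for nm,roi in (("A",(185,252,235,300)),):
    m=cv2.inRange(hs,(0,0,0),(180,255,75)); a,b,M=blob(m,roi); print(a,b)
    pts=np.argwhere(M)[:,::-1].astype(np.float32); c_,q=cv2.minEnclosingCircle(pts); print(c_,q,onz(ct,*c_,14))
E
```

```text
base px (np.float64(307.74608605506444), np.float64(519.238504574613))
foot A [556.66031839 244.9178824   12.        ] 608.1574460497178
foot B [390.57574328 280.79051516  12.        ] 481.03297667258175
brass [287 263  24  26 327] ((298.5, 275.5), (25.0, 23.0), 90.0)
[array([575.7,  51.9]), array([576.4,   1.4]), array([5.217e+02, 5.000e-01]), array([521.1,  50.7])] [548.67985916  26.12799363 107.        ]
dial [289 266  19  19 240] [298.79583333 275.17083333]
298.1739196777344 275.2173767089844 9.254433631896973 [548.17853125  25.78351944 128.        ]
[192 257  36  35 631] [213.08716323 275.34548336]
(209.1481475830078, 273.9259338378906) 18.192218780517578 [554.40269266 241.69398725  14.        ]
```

View pics/c1.png

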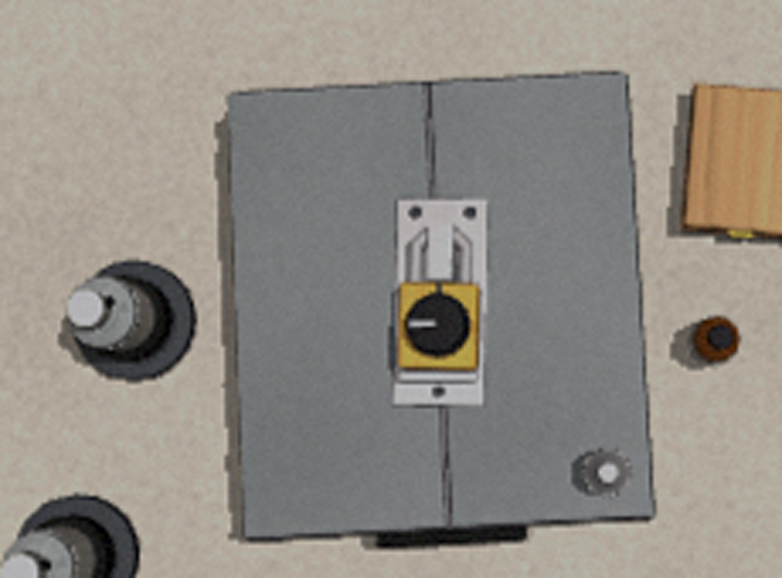

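The crop shows the dial pointer facing left, about +90°. The target can is can A, the farther one, with its cap centre at about crop (85,307), which is image (195,270).

```bash
python3 - <<'E'
from h import *
ct,cs=cam("top"),cam("side")
t=cv2.imread("pics/top0.png"); s=cv2.imread("pics/side0.png")
def white(im,roi,th):
    x0,y0,x1,y1=roi; g=im[y0:y1,x0:x1].min(2); m=(g>th).astype(np.uint8)
    n,l,st,ce=cv2.connectedComponentsWithStats(m); k=1+np.argmax(st[1:,4]); return st[k].tolist(),ce[k]+[x0,y0],np.argwhere(l==k)[:,::-1]+[x0,y0]
for th in (185,200,215):
    a,c,_=white(t,(183,258,212,285),th); print("cap",th,a,c,onz(ct,*c,153))
for th in (150,180,200):
    a,c,_=white(s,(212,180,232,198),th); print("cap side",th,a,c)
P=onz(ct,195,270.3,153); print("proj in side",proj(cs,P),proj(ct,P))
# plate
for th in (165,185):
    a,c,p=white(t,(280,235,320,305),th); R=cv2.minAreaRect(p.astype(np.float32)); bp=cv2.boxPoints(R)
    print("plate",th,a,R,[onz(ct,*q,83)[:2].round(1).tolist() for q in bp])
# dial ridge
a,c,p=white(t,(290,266,308,285),110); print("ridge",a,c,onz(ct,*c,130))
E
```

```text
cap 185 [16, 11, 1, 2, 2] [199.  269.5] [556.0603171  233.46252427 153.        ]Traceback (most recent call last):
  File "<stdin>", line 8, in <module>
  File "<stdin>", line 6, in white
    return _wrapfunc(a, 'argmax', axis=axis, out=out, **kwds)
    return bound(*args, **kwds)
ValueError: attempt to get argmax of an empty sequence
```

Call:
send_rows(
  motion=[0,-0.034,-0.018,-0.01,-1,0,-0.068,-0.036,-0.02,-2,0,-0.102,-0.054,-0.03,-3,0,-0.136,-0.072,-0.04,-4,0,-0.17,-0.09,-0.04,-4.06],
)

```text
t: 0.52
tool_pos: [355.1, 465.9, 245.4]
tcp_rot: [0.001, -0.002, 1.0, 0.001]
contact_force: [1.1, -0.1, -0.2]
opening: 25.3
finger_force: 0.0
```

Call:
send_rows(
  motion=[0,-0.02,-0.022,0,0,0,-0.04,-0.045,0,0,0,-0.06,-0.067,0,0,0,-0.08,-0.09,0,0,0,-0.1,-0.112,0,0],
)

```text
t: 0.93
tool_pos: [454.0, 352.7, 242.9]
tcp_rot: [-0.0, -0.0, 1.0, -0.0]
contact_force: [0.1, -0.4, 0.7]
opening: -0.3
finger_force: 0.0
```

Call:
send_rows(
  motion=[0,-0.025,-0.028,0,0,0,-0.05,-0.056,0,0,0,-0.076,-0.084,0,0,0,-0.102,-0.112,0,0,0,-0.102,-0.112,0,0],
)

```text
t: 1.35
tool_pos: [561.7, 231.2, 243.3]
tcp_rot: [0.002, 0.007, 1.0, -0.003]
contact_force: [0.5, -1.4, 0.1]
opening: 0.1
finger_force: 0.0
```

```bash
python3 - <<'E'
from h import *
W=wristW(); im=viewer.get_image("wrist"); cv2.imwrite("pics/w1.png",im)
s=telemetry.get_obs(); print(s["t"],s["tool_pos"],s["tcp_rot"],s["contact_force"],s["opening"])
np.save("w1.npy",W)
E
```

```text
1.4 [558.99595732 235.34730614 243.0392594 ] [ 5.93682195e-04  5.38374591e-03  9.99983572e-01 -1.87599609e-03] [ 0.64445617  0.03649687 -1.00086392] 0.11972596637569957
```

View pics/w1.png

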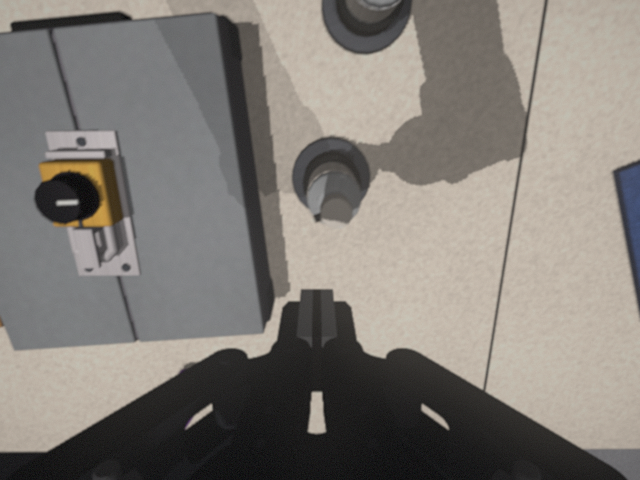

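The wrist view shows the target can's cap top near (338,211), the closed fingertips at (317,290), and the lock at (80,190).

```bash
python3 - <<'E'
from h import *
W=wristW(); c=cam("wrist"); im=viewer.get_image("wrist"); s=telemetry.get_obs(); print(s["tool_pos"],s["tcp_rot"],s["qvel"].round(3))
ct,cs=cam("top"),cam("side")
a=cv2.resize(im[120:250,270:400],(390,390),interpolation=cv2.INTER_CUBIC)
t=cv2.imread("pics/top0.png"); b=cv2.resize(t[250:302,180:232],(390,390),interpolation=cv2.INTER_CUBIC)
cv2.imwrite("pics/c2.png",np.hstack([a,b]))
print("wrist",onz(c,338,211,153,W)); print("top",onz(ct,195,270.3,153)); print("foot",onz(ct,209.3,274,14))
E
```

```text
[556.83361156 239.18002811 242.82826312] [-3.36518224e-04  2.84701939e-03  9.99995622e-01 -7.33036120e-04] [-0.043 -0.009 -0.071  0.01  -0.022  0.004 -0.004]
wrist [548.11218997 250.27665004 153.        ]
top [554.26136774 241.8139029  153.        ]
foot [554.23280496 241.32936822  14.        ]
```

View pics/c2.png

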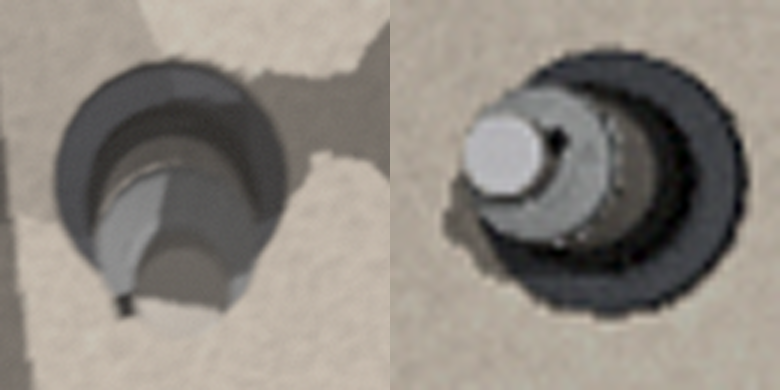

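Call:
send_rows(
  motion=[0,0,0,0.02,0,0,0,0,0.045,0,0,0,0,0.065,0,0,0,0,0.075,0,0,0,0,0.078,0],
)

```text
t: 1.87
tool_pos: [552.5, 243.5, 162.5]
tcp_rot: [-0.003, -0.002, 1.0, -0.001]
contact_force: [-1.1, 0.0, -1.1]
opening: -0.3
finger_force: 0.0
```

Call:
send_rows(
  motion=[0,0,0,0,0,0,0,0,0,0,0,0,0,0,0,0,0,0,0,0,0,0,0,0,0],
)

```text
t: 2.28
tool_pos: [556.4, 242.9, 166.7]
tcp_rot: [0.001, -0.0, 1.0, 0.001]
contact_force: [-0.2, -0.1, -0.6]
opening: 0.0
finger_force: 0.0
```

Call:
send_rows(
  motion=[0,0.002,0,0.004,0,0,0.002,0,0.008,0,0,0.002,0,0.012,0,0,0.002,0,0.016,0,0,0.002,0,0.018,0],
)

```text
t: 2.7
tool_pos: [552.9, 242.3, 146.3]
tcp_rot: [-0.001, -0.0, 1.0, -0.0]
contact_force: [0.8, -0.1, 1.3]
opening: -0.1
finger_force: 0.0
```

Call:
send_rows(
  motion=[0,0,0,0.001,0,0,0,0,0.002,0,0,0,0,0.003,0,0,0,0,0.004,0,0,0,0,0.004,0],
)

```text
t: 3.12
tool_pos: [553.6, 242.5, 143.4]
tcp_rot: [-0.0, -0.0, 1.0, -0.0]
contact_force: [-0.0, -0.4, -0.4]
opening: 0.2
finger_force: 0.0
```

```bash
python3 - <<'E'
from h import *
W=wristW(); im=viewer.get_image("wrist"); s=telemetry.get_obs(); print(s["tool_pos"],s["contact_force"])
sd=viewer.get_image("side"); tp=viewer.get_image("top")
cs,ct=cam("side"),cam("top"); print(proj(cs,s["tool_pos"]),proj(ct,s["tool_pos"]))
a=cv2.resize(im[120:380,220:420],(300,390)); b=cv2.resize(sd[150:260,170:270],(354,390),interpolation=cv2.INTER_CUBIC)
cv2.imwrite("pics/c3.png",np.hstack([a,b]))
E
```

```text
[553.63500424 242.5307014  143.47996614] [ 0.48601163 -0.11907717  0.45030015]
(np.float64(219.172006330489), np.float64(187.54234701063726)) (np.float64(195.72423920898896), np.float64(270.870974664936))
```

View pics/c3.png

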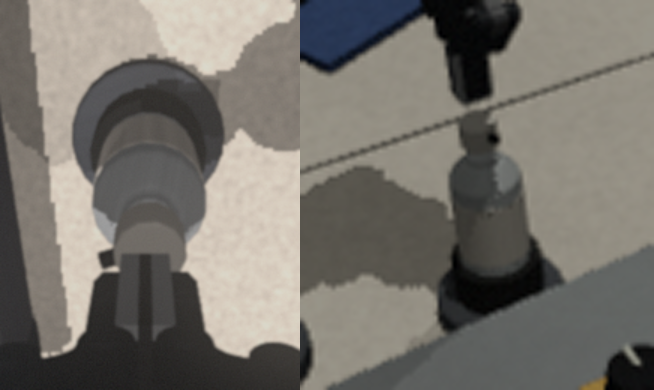

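The side crop shows the fingertips still about 15–20 mm above the cap, at crop (470,100) against a cap top at (478,117). They are well aligned sideways, but the reported TCP lies beyond the visible tips. I'll calibrate the offset by contact.

Call:
send_rows(
  motion=[0,0,0,0.002,0,0,0,0,0.004,0,0,0,0,0.006,0,0,0,0,0.008,0,0,0,0,0.01,0],
)

```text
t: 3.68
tool_pos: [553.5, 242.5, 133.1]
tcp_rot: [-0.0, -0.0, 1.0, -0.0]
contact_force: [0.4, -1.5, 0.7]
opening: 0.3
finger_force: 0.0
```

Call:
send_rows(
  motion=[0,0,0,0.001,0,0,0,0,0.002,0,0,0,0,0.003,0,0,0,0,0.004,0,0,0,0,0.004,0],
)

```text
t: 4.1
tool_pos: [553.5, 242.5, 129.3]
tcp_rot: [-0.0, -0.0, 1.0, -0.0]
contact_force: [0.3, 0.5, -0.6]
opening: 0.2
finger_force: 0.0
```

Call:
send_rows(
  motion=[0,0,0,0.001,0,0,0,0,0.002,0,0,0,0,0.003,0,0,0,0,0.004,0,0,0,0,0.004,0],
)

```text
t: 4.52
tool_pos: [553.6, 242.6, 125.8]
tcp_rot: [-0.0, -0.0, 1.0, 0.0]
contact_force: [-0.7, -1.2, 3.2]
opening: 0.0
finger_force: 1.4
```

```bash
python3 - <<'E'
from h import *
im=viewer.get_image("wrist"); sd=viewer.get_image("side"); s=telemetry.get_obs(); print(s["tool_pos"],s["contact_force"])
a=cv2.resize(im[120:380,220:420],(300,390)); b=cv2.resize(sd[150:260,170:270],(354,390),interpolation=cv2.INTER_CUBIC)
cv2.imwrite("pics/c4.png",np.hstack([a,b]))
E
```

```text
[553.64711679 242.55773026 125.89848086] [-0.693502   -1.1364691   2.71311416]
```

View pics/c4.png

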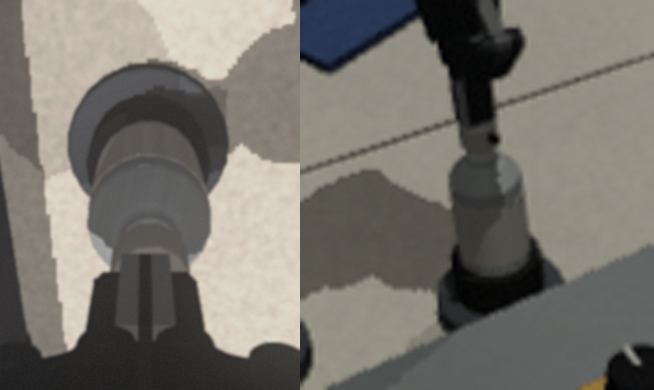

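Contact: 3 N at a reported z of about 126, so the real fingertips sit about 27 mm above the reported TCP. Now the press.

Call:
send_rows(
  motion=[0,0,0,0.0015,0,0,0,0,0.003,0,0,0,0,0.0045,0,0,0,0,0.006,0,0,0,0,0.006,0],
)

```text
t: 5.03
tool_pos: [553.7, 242.6, 120.1]
tcp_rot: [-0.0, -0.0, 1.0, 0.0]
contact_force: [-2.9, -0.9, 6.2]
opening: 0.2
finger_force: 3.4
```

Call:
send_rows(
  motion=[0,0,0,0.001,0,0,0,0,0.002,0,0,0,0,0.002,0,0,0,0,0.002,0,0,0,0,0.002,0],
)

```text
t: 5.45
tool_pos: [553.8, 242.6, 119.8]
tcp_rot: [-0.0, -0.0, 1.0, 0.0]
contact_force: [-4.7, -2.0, 11.5]
opening: -0.3
finger_force: 6.5
```

The nozzle is fully down, bottoming out at 11 N with tool z = 120 and tip = 147. Next I lift off and go over the lock.

Call:
send_rows(
  motion=[0,0,0,-0.01,0,0,0,0,-0.03,0,0,0,0,-0.06,0,0,0,0,-0.09,0,0,0,0,-0.11,0],
)

```text
t: 5.87
tool_pos: [554.8, 243.0, 229.8]
tcp_rot: [0.002, -0.0, 1.0, 0.001]
contact_force: [0.9, 0.4, -0.1]
opening: 0.1
finger_force: 0.0
```

Call:
send_rows(
  motion=[0.8,0,-0.03,0,0,0.8,0,-0.07,0,0,0.8,0,-0.11,0,0,0.8,0,-0.15,0,0,0.8,0,-0.18,0,0],
)

```text
t: 6.28
tool_pos: [553.4, 58.1, 227.0]
tcp_rot: [0.0, 0.001, 1.0, -0.001]
contact_force: [0.7, -0.6, -0.3]
opening: 60.3
finger_force: 0.0
```

Call:
send_rows(
  motion=[0.8,0.005,-0.02,0,0,0.8,0.006,-0.036,0,0,0.8,0.006,-0.036,0,0,0.8,0.006,-0.036,0,0,0.8,0.006,-0.036,0,0],
)

```text
t: 6.7
tool_pos: [547.8, 28.4, 227.1]
tcp_rot: [-0.0, -0.001, 1.0, 0.0]
contact_force: [0.2, 0.8, -0.7]
opening: 68.1
finger_force: 0.0
```

Call:
send_rows(
  motion=[0.8,0,0,0,0,0.8,0,0,0,0,0.8,0,0,0,0,0.8,0,0,0,0,0.8,0,0,0,0],
)

```text
t: 7.12
tool_pos: [547.8, 27.1, 227.4]
tcp_rot: [-0.0, -0.001, 1.0, -0.0]
contact_force: [-0.5, -0.9, -0.4]
opening: 68.4
finger_force: 0.0
```

```bash
python3 - <<'E'
from h import *
W=wristW(); im=viewer.get_image("wrist"); s=telemetry.get_obs(); print(s["t"],s["tool_pos"],s["tcp_rot"],s["qvel"].round(3),s["joint_positions"].round(2)); np.save("w2.npy",W)
cv2.imwrite("pics/w2.png",im)
E
```

```text
7.1667 [547.76149374  26.85659229 227.44419375] [-5.85295037e-06 -5.60291871e-04  9.99999843e-01 -3.14883443e-05] [ 0.005 -0.001  0.004  0.001  0.002 -0.    -0.001] [-0.47  0.17  0.38  1.83 -0.07  1.15  1.51]
```

View pics/w2.png

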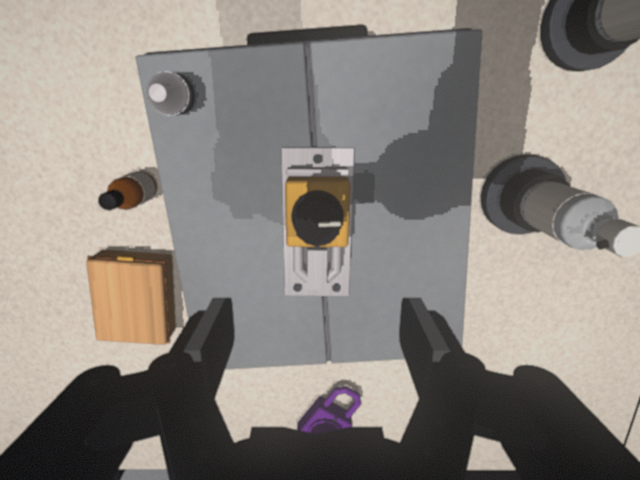

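The wrist view shows the plate corners at (283,149), (355,149), (287,296) and (348,296). The dial centre is near (318,218), with its ridge pointing right (+y).

```bash
python3 - <<'E'
from h import *
W=np.load("w2.npy"); c=cam("wrist"); im=cv2.imread("pics/w2.png"); hs=cv2.cvtColor(im,cv2.COLOR_BGR2HSV)
A=[onz(c,*p,83,W)[:2] for p in ((283,149),(355,149),(287,296),(348,296))]; print(np.round(A,1))
r0=(A[0]+A[1])/2; f0=(A[2]+A[3])/2; d=f0-r0; print("yaw",np.degrees(np.arctan2(d[1],d[0])),"len",np.linalg.norm(d),"lock c", r0+d*51/136)
m=cv2.inRange(hs,(0,0,0),(180,255,45))[185:252,285:352]; n,l,st,ce=cv2.connectedComponentsWithStats(m); k=1+np.argmax(st[1:,4])
p=np.argwhere(l==k)[:,::-1]+[285,185]; cc,rr=cv2.minEnclosingCircle(p.astype(np.float32)); print("dial",cc,rr,onz(c,*cc,127,W))
g=im.min(2)[200:245,298:342]; q=np.argwhere(g>120)[:,::-1]+[298,200]
q=q[np.hypot(*(q-cc).T)<rr]; P=np.array([onz(c,*x,130,W)[:2] for x in q]); print("ridge",len(q),q.mean(0),P.mean(0),P.min(0),P.max(0))
v,_,_=np.linalg.svd((P-P.mean(0)).T); print("ridge dir",np.degrees(np.arctan2(v[1,0],v[0,0])))
m=cv2.inRange(hs,(12,90,60),(38,255,255))[160:262,270:370]; y=np.argwhere(m)[:,::-1]+[270,160]; R=cv2.minAreaRect(y.astype(np.float32)); print(R,[onz(c,*x,107,W)[:2].round(1).tolist() for x in cv2.boxPoints(R)])
E
```

```text
[[ 4.989e+02 -6.000e-01]
 [ 4.989e+02  5.840e+01]
 [ 6.337e+02 -7.000e-01]
 [ 6.337e+02  5.630e+01]]
yaw -0.4600585098351455 len 134.78380798825995 lock c [549.47030015  28.50254959]
dial (326.5, 200.5) 8.631438255310059 [531.46487405  34.2369345  127.        ]<stdin>:8: RuntimeWarning: Mean of empty slice.
  ret = um.true_divide(
  ret = ret.dtype.type(ret / rcount)
Traceback (most recent call last):
ValueError: zero-size array to reduction operation minimum which has no identity
```

Call:
send_rows(
  motion=[0.8,-0.001,0.001,0,-1.3,0.8,-0.001,0.001,0,-2.6,0.8,-0.001,0.001,0.01,-3.9,0.8,-0.001,0.001,0.03,-5.2,0.8,-0.001,0.001,0.05,-6.5],
)

```text
t: 7.58
tool_pos: [549.9, 27.7, 178.0]
tcp_rot: [0.002, -0.283, 0.959, -0.0]
contact_force: [-0.1, 0.5, -2.2]
opening: 67.9
finger_force: 0.0
```

Call:
send_rows(
  motion=[0.8,0,0,0.02,-1.3,0.8,0,0,0.035,-2.5,0.8,0,0,0.05,-2.5,0.8,0,0,0.06,-2.5,0.8,0,0,0.06,-2.5],
)

```text
t: 8.0
tool_pos: [546.6, 27.3, 115.0]
tcp_rot: [-0.002, -0.383, 0.924, 0.001]
contact_force: [-0.5, -0.8, -0.7]
opening: 68.4
finger_force: 0.0
```

Call:
send_rows(
  motion=[0.8,0,0,0.01,0,0.8,0,0,0.02,0,0.8,0,0,0.028,0,0.8,0,0,0.03,0,0.8,0,0,0.03,0],
)

```text
t: 8.42
tool_pos: [548.0, 27.5, 86.6]
tcp_rot: [-0.001, -0.383, 0.924, 0.0]
contact_force: [-0.1, 1.0, -1.5]
opening: 68.2
finger_force: 0.0
```

Call:
send_rows(
  motion=[0.5,0,0,0,0,0.4,0,0,0,0,0.3,0,0,0,0,0.3,0,0,0,0,0.3,0,0,0,0],
)

```text
t: 8.83
tool_pos: [549.3, 27.7, 88.4]
tcp_rot: [0.001, -0.383, 0.924, -0.0]
contact_force: [-1.3, 0.6, 4.1]
opening: 33.6
finger_force: 59.6
```

Call:
send_rows(
  motion=[0.3,0,0,0,0,0.3,0,0,0,0,0.3,0,0,0,0,0.3,0,0,0,0,0.3,0,0,0,0],
)

```text
t: 9.25
tool_pos: [549.4, 27.7, 88.4]
tcp_rot: [0.001, -0.383, 0.924, -0.0]
contact_force: [-2.4, 0.1, 5.3]
opening: 33.7
finger_force: 59.7
```

Call:
send_rows(
  motion=[0.3,0,0,0,1,0.3,0,0,0,2,0.3,0,0,0,3,0.3,0,0,0,4,0.3,0,0,0,5],
)

```text
t: 9.67
tool_pos: [549.8, 27.6, 88.5]
tcp_rot: [0.001, -0.172, 0.985, -0.0]
contact_force: [-0.7, -0.0, 4.9]
opening: 33.0
finger_force: 59.8
```

Call:
send_rows(
  motion=[0.3,0,0,0,1,0.3,0,0,0,2,0.3,0,0,0,3,0.3,0,0,0,4,0.3,0,0,0,5],
)

```text
t: 10.08
tool_pos: [549.8, 27.6, 88.5]
tcp_rot: [0.001, 0.045, 0.999, 0.0]
contact_force: [-0.5, -0.6, 5.9]
opening: 33.8
finger_force: 59.8
```

Call:
send_rows(
  motion=[0.3,0,0,0,1,0.3,0,0,0,2,0.3,0,0,0,3,0.3,0,0,0,4,0.3,0,0,0,5],
)

```text
t: 10.5
tool_pos: [549.7, 27.6, 88.4]
tcp_rot: [0.001, 0.26, 0.966, 0.0]
contact_force: [-1.8, 0.4, 6.2]
opening: 33.6
finger_force: 59.9
```

Call:
send_rows(
  motion=[0.3,0,0,0,1,0.3,0,0,0,2,0.3,0,0,0,3,0.3,0,0,0,3,0.3,0,0,0,3],
)

```text
t: 10.92
tool_pos: [549.8, 27.5, 88.4]
tcp_rot: [0.001, 0.383, 0.924, 0.0]
contact_force: [0.1, 0.4, 5.4]
opening: 33.5
finger_force: 59.9
```

```bash
python3 - <<'E'
from h import *
s=telemetry.get_obs(); print(s["tool_pos"],s["tcp_rot"],s["contact_force"],s["ft_torque"],s["opening"],s["qvel"].round(3))
E
```

```text
[549.75276982  27.5455652   88.44532552] [8.40553226e-04 3.82597781e-01 9.23914520e-01 4.36641270e-04] [0.13312521 0.36794238 5.35057093] [ 0.01159043  0.26083587 -0.05380137] 33.525924426193185 [ 0.004 -0.002 -0.005 -0.001  0.001 -0.002  0.004]
```

Call:
send_rows(
  motion=[0.8,0,0,0,0,0.8,0,0,0,0,0.8,0,0,0,0,0.8,0,0,0,0,0.8,0,0,0,0],
)

```text
t: 11.33
tool_pos: [548.4, 27.5, 87.1]
tcp_rot: [-0.0, 0.382, 0.924, -0.0]
contact_force: [0.7, 0.4, 0.3]
opening: 68.3
finger_force: 0.0
```

Call:
send_rows(
  motion=[0.8,0,0,-0.02,0,0.8,0,0,-0.05,-1,0.8,0,0,-0.08,-2.2,0.8,0,0,-0.11,-3.4,0.8,0,0,-0.14,-4.6],
)

```text
t: 11.75
tool_pos: [548.3, 27.2, 228.6]
tcp_rot: [-0.0, 0.188, 0.982, -0.0]
contact_force: [0.5, 1.0, -1.2]
opening: 68.7
finger_force: 0.0
```

Call:
send_rows(
  motion=[0.8,0,0,0,-1.2,0.8,0,0,0,-2.4,0.8,0,0,0,-3.6,0.8,0,0,0,-4.4,0.8,0,0,0,-4.4],
)

```text
t: 12.17
tool_pos: [548.5, 27.4, 227.4]
tcp_rot: [-0.0, -0.001, 1.0, 0.0]
contact_force: [-0.1, 0.7, 0.5]
opening: 68.4
finger_force: 0.0
```

Call:
send_rows(
  motion=[0.8,0,0,0,0,0.8,0,0,0,0,0.8,0,0,0,0,0.8,0,0,0,0,0.8,0,0,0,0],
)

```text
t: 12.58
tool_pos: [548.7, 27.6, 227.4]
tcp_rot: [-0.0, -0.0, 1.0, -0.0]
contact_force: [-0.6, 0.1, -0.4]
opening: 68.7
finger_force: 0.0
```

```bash
python3 - <<'E'
from h import *
W=wristW(); im=viewer.get_image("wrist"); s=telemetry.get_obs(); print(s["t"],s["tool_pos"],s["tcp_rot"]); np.save("w3.npy",W)
cv2.imwrite("pics/c5.png",cv2.resize(im[130:330,230:410],None,fx=3,fy=3,interpolation=cv2.INTER_CUBIC))
E
```

```text
12.6333 [548.70437583  27.55814514 227.39162991] [-7.15396604e-05 -1.48937433e-04  9.99999985e-01 -4.97413834e-05]
```

View pics/c5.png

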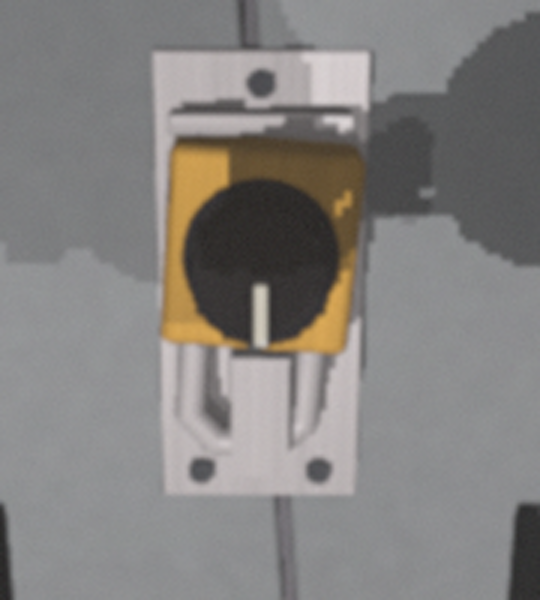

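The dial pointer now faces the shackle, with the ridge at crop (260,315), straight down (+x). The shackle legs are centred near crop x = 252, and the body is yawed about -2 to -3°. Next I grip the shackle.

Call:
send_rows(
  motion=[0.8,-0.024,-0.001,0.01,0.4,0.8,-0.0475,-0.0015,0.03,0.4,0.8,-0.0475,-0.0015,0.06,0.4,0.8,-0.0475,-0.0015,0.09,0.4,0.8,-0.0475,-0.0015,0.11,0.4],
)

```text
t: 13.05
tool_pos: [595.0, 26.1, 114.5]
tcp_rot: [-0.002, 0.017, 1.0, -0.0]
contact_force: [0.2, -0.6, 0.0]
opening: 68.2
finger_force: 0.0
```

Call:
send_rows(
  motion=[0.8,0,0,0.01,0,0.8,0,0,0.02,0,0.8,0,0,0.03,0,0.8,0,0,0.035,0,0.8,0,0,0.04,0],
)

```text
t: 13.47
tool_pos: [597.0, 26.2, 77.9]
tcp_rot: [0.001, 0.017, 1.0, 0.0]
contact_force: [-0.4, -0.6, 0.1]
opening: 68.5
finger_force: 0.0
```

Call:
send_rows(
  motion=[0.8,0,0,0.003,0,0.8,0,0,0.006,0,0.8,0,0,0.01,0,0.8,0,0,0.012,0,0.8,0,0,0.012,0],
)

```text
t: 13.88
tool_pos: [595.9, 26.1, 65.1]
tcp_rot: [-0.0, 0.017, 1.0, -0.0]
contact_force: [0.6, -0.0, 0.1]
opening: 68.3
finger_force: 0.0
```

Call:
send_rows(
  motion=[0.8,0,0,0.001,0,0.8,0,0,0.002,0,0.8,0,0,0.003,0,0.6,0,0,0.003,0,0.4,0,0,0.003,0],
)

```text
t: 14.3
tool_pos: [596.2, 26.0, 62.4]
tcp_rot: [-0.0, 0.017, 1.0, -0.0]
contact_force: [0.5, -2.5, 0.2]
opening: 45.0
finger_force: 1.3
```

Call:
send_rows(
  motion=[0.35,0,0,0,0,0.35,0,0,0,0,0.35,0,0,0,0,0.35,0,0,0,0,0.35,0,0,0,0],
)

```text
t: 14.72
tool_pos: [596.5, 25.9, 62.9]
tcp_rot: [0.0, 0.017, 1.0, 0.0]
contact_force: [-1.0, -0.9, 4.0]
opening: 39.2
finger_force: 60.1
```

Call:
send_rows(
  motion=[0.35,-0.003,0,0,0,0.35,-0.006,0,0,0,0.35,-0.009,0,0,0,0.35,-0.012,0,0,0,0.35,-0.015,0,0,0],
)

```text
t: 15.13
tool_pos: [611.5, 25.3, 62.5]
tcp_rot: [-0.0, 0.017, 1.0, -0.0]
contact_force: [-2.0, -0.8, 5.5]
opening: 39.5
finger_force: 60.2
```

Call:
send_rows(
  motion=[0.35,-0.003,0,0,0,0.35,-0.006,0,0,0,0.35,-0.009,0,0,0,0.35,-0.01,0,0,0,0.35,-0.01,0,0,0],
)

```text
t: 15.55
tool_pos: [620.8, 25.0, 62.1]
tcp_rot: [-0.001, 0.017, 1.0, -0.0]
contact_force: [-2.5, -0.8, 4.1]
opening: 39.0
finger_force: 60.1
```

Call:
send_rows(
  motion=[0.35,-0.001,0,0,0,0.35,-0.002,0,0,0,0.35,-0.002,0,0,0,0.35,-0.002,0,0,0,0.35,-0.002,0,0,0],
)

```text
t: 15.97
tool_pos: [621.0, 25.1, 61.8]
tcp_rot: [-0.002, 0.017, 1.0, -0.0]
contact_force: [-6.6, -1.5, 4.9]
opening: 39.6
finger_force: 60.2
```

Call:
send_rows(
  motion=[0.85,0.0015,0,0,0,0.85,0.0015,0,0,0,0.85,0.0015,0,0,0,0.85,0.0015,0,0,0,0.85,0.0015,0,-0.005,0],
)

```text
t: 16.38
tool_pos: [621.2, 25.7, 66.5]
tcp_rot: [-0.001, 0.017, 1.0, -0.0]
contact_force: [-0.7, -0.5, 0.2]
opening: 72.1
finger_force: 0.0
```

Call:
send_rows(
  motion=[0.85,0,0,-0.02,0,0.85,0,0,-0.05,0,0.85,0,0,-0.08,0,0.85,0.02,0,-0.1,0,0.85,0.05,0,-0.1,0],
)

```text
t: 16.8
tool_pos: [578.6, 26.8, 174.0]
tcp_rot: [0.007, 0.018, 1.0, 0.001]
contact_force: [0.4, 0.6, 1.3]
opening: 72.5
finger_force: 0.0
```

Call:
send_rows(
  motion=[0.85,0.01,0,0,0,0.85,0.018,0,0,0,0.85,0.018,0,0,0,0.85,0.018,0,0,0,0.85,0.018,0,0,0],
)

```text
t: 17.22
tool_pos: [554.5, 27.7, 167.1]
tcp_rot: [0.0, 0.017, 1.0, -0.0]
contact_force: [0.4, -0.0, 0.0]
opening: 72.6
finger_force: 0.0
```

```bash
python3 - <<'E'
from h import *
W=wristW(); im=viewer.get_image("wrist"); s=telemetry.get_obs(); print(s["t"],s["tool_pos"],s["tcp_rot"],s["contact_force"])
cv2.imwrite("pics/c6.png",im)
E
```

```text
17.2667 [554.6318004   27.54918588 167.12601665] [ 1.51892148e-04  1.71340425e-02  9.99853121e-01 -3.70990215e-04] [1.48883487 0.80823152 0.02933033]
```

View pics/c6.png

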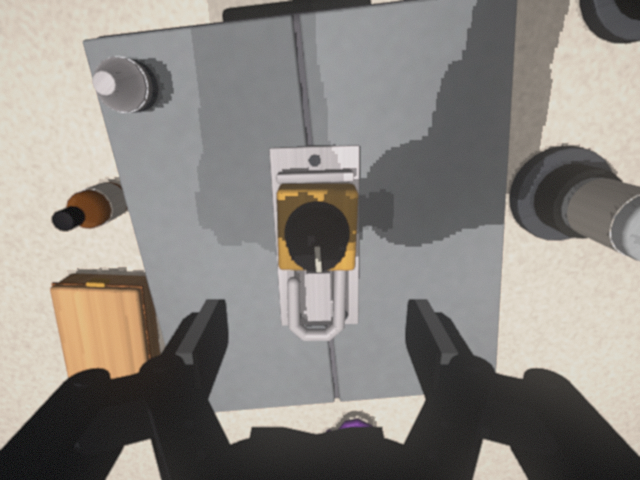

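The shackle is out, with its bow at (318,335) clear of the hook. Now I grip the body.

Call:
send_rows(
  motion=[0.85,0.001,0,0.02,0,0.85,0.001,0,0.05,0,0.85,0.001,0,0.07,0,0.85,0.001,0,0.08,0,0.85,0.001,0,0.085,0],
)

```text
t: 17.68
tool_pos: [551.8, 27.2, 80.2]
tcp_rot: [-0.002, 0.017, 1.0, -0.001]
contact_force: [1.0, -0.2, 0.2]
opening: 72.3
finger_force: 0.0
```

Call:
send_rows(
  motion=[0.85,0,0,0.004,0,0.85,0,0,0.008,0,0.85,0,0,0.012,0,0.85,0,0,0.016,0,0.85,0,0,0.018,0],
)

```text
t: 18.1
tool_pos: [553.1, 27.7, 64.6]
tcp_rot: [0.0, 0.017, 1.0, 0.0]
contact_force: [-0.1, -0.8, 0.9]
opening: 72.6
finger_force: 0.0
```

Call:
send_rows(
  motion=[0.75,0,0,0,0,0.65,0,0,0,0,0.5,0,0,0,0,0.45,0,0,0,0,0.4,0,0,0,0],
)

```text
t: 18.52
tool_pos: [553.3, 27.7, 65.2]
tcp_rot: [0.0, 0.017, 1.0, 0.0]
contact_force: [-1.1, -0.3, 4.0]
opening: 50.2
finger_force: 63.8
```

Call:
send_rows(
  motion=[0.4,0,0,0,0,0.4,0,0,0,0,0.4,0,0,0,0,0.4,0,0,0,0,0.4,0,0,0,0],
)

```text
t: 18.93
tool_pos: [553.3, 27.6, 65.2]
tcp_rot: [0.0, 0.017, 1.0, 0.0]
contact_force: [-1.6, 0.2, 5.6]
opening: 50.4
finger_force: 64.0
```

Gripped at 50 mm. Lifting straight up.

Call:
send_rows(
  motion=[0.4,0,0,-0.004,0,0.4,0,0,-0.008,0,0.4,0,0,-0.014,0,0.4,0,0,-0.022,0,0.4,0,0,-0.03,0],
)

```text
t: 19.35
tool_pos: [552.0, 27.5, 94.6]
tcp_rot: [-0.001, 0.017, 1.0, -0.0]
contact_force: [0.2, 0.5, -2.9]
opening: 50.5
finger_force: 63.1
```

Call:
send_rows(
  motion=[0.4,0,0,-0.015,0,0.4,0,0,-0.03,0,0.4,0,0,-0.05,0,0.4,0,0,-0.07,0,0.4,0,0,-0.09,0],
)

```text
t: 19.77
tool_pos: [552.3, 27.3, 185.8]
tcp_rot: [-0.0, 0.017, 1.0, -0.0]
contact_force: [0.2, 0.1, -2.8]
opening: 50.1
finger_force: 63.1
```

Call:
send_rows(
  motion=[0.4,0,0,-0.01,0,0.4,0,0,-0.02,0,0.4,0,0,-0.02,0,0.4,0,0,-0.02,0,0.4,0,0,-0.02,0],
)

```text
t: 20.18
tool_pos: [551.6, 27.6, 203.2]
tcp_rot: [-0.001, 0.017, 1.0, -0.0]
contact_force: [-0.5, -0.2, -3.1]
opening: 50.4
finger_force: 63.3
```

Call:
send_rows(
  motion=[0.4,0,0,0,0,0.4,0,0,0,0,0.4,0,0,0,0,0.4,0,0,0,0,0.4,0,0,0,0],
)

```text
t: 20.6
tool_pos: [552.6, 27.5, 204.1]
tcp_rot: [-0.0, 0.017, 1.0, -0.0]
contact_force: [0.8, 0.1, -2.9]
opening: 50.7
finger_force: 63.2
```

```bash
python3 - <<'E'
from h import *
w=viewer.get_image("wrist"); sd=viewer.get_image("side"); s=telemetry.get_obs(); print(s["t"],s["tool_pos"],s["contact_force"],s["finger_force"])
a=cv2.resize(w,(480,360)); b=cv2.resize(sd[130:310,180:340],(320,360),interpolation=cv2.INTER_CUBIC)
cv2.imwrite("pics/c7.png",np.hstack([a,b]))
E
```

```text
20.7 [552.70536083  27.52777122 204.36744775] [ 0.55814483  0.01704869 -2.80285359] 63.24930667877197
```

The wrist carries about 3 N, which matches the lock's weight. It was raised about 139 mm, so its underside is at about z = 222 mm and at rest. Handing in.

```bash
python3 -c "
from h import *
print(r.sign_off())"
```

```text
the job is handed in; nothing more can be done
None
```

I pressed and released the nozzle cap, turned the dial to its notch, pulled the shackle to its stop and lifted the lock off the hook. I handed the job in at 20.7 s with the lock held about 14 cm above the lid, confirmed only by wrist force and arm height because my 10 picture views were used up; the hand-in returned no verdict.

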